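Take the red spatula off its hook and stand it in the mug

ROBOT

A 7-joint arm with a two-finger parallel gripper is mounted at the origin on a cart in front of the work surface, level with it; the furniture and walls round the work are solid. World frame = base frame: x ahead of the robot, y to its left, z up, the work surface at z = 0. Lengths are in mm, angles in rad, forces in N, time in s.
With the tool pointing down it reaches from about 400 to 875 mm from the base axis. Payload 6.5 kg.
Tool frame: the origin (TCP) lies between the finger pads; the fingertips stand 25 mm ahead of it and the grasp point (between the pads) lies 6 mm ahead of it (tip_reach is the distance from the TCP to the fingertips, in mm); z points along the fingers, y is the line along which they close (so a half turn about z gives the same grasp; the last joint's range is limited). The gripper opens to 88 mm and grips with 3 to 60 N. Pads are 18 mm wide; open, the fingers measure 123 mm over their backs; the gripper's body (75 mm by 187 mm) begins 45 mm behind the grasp point.
Start: joints at [-1.326, 0.536, -0.004, 1.538, 0.003, 1.067, -0.071], TCP at [198.778, 618.852, 263.716] pointing down, gripper open.
Joint ranges: [-2.7, 2.7], [-0.37, 2.16], [-1.27, 1.26], [0.24, 2.4], [-1.31, 4.45], [0.19, 1.91], [-2.76, 2.76]. Speed limits (rad/s): [2.39, 2.39, 3.14, 3.14, 3.14, 3.14, 3.14].

INTERFACE

Orientations are given as a unit quaternion [x, y, z, w].
In Python, from workcell import * gives the robot as it stands.
- The arm moves only by the tool move_arm, never from a script. Its argument "moves" is one flat list of numbers, 6 for each row, row after row: the shift along the tool's x, y, z normalised to -1 to 1, where 1 is 0.25 m, then the turn, a rotation vector about the tool's x, y, z normalised to -1 to 1, where 1 is pi rad. In form: [dx, dy, dz, rx, ry, rz, dx, dy, dz, rx, ry, rz, ...]. A call has exactly 5 rows; each row is the pose to reach, as a shift and turn from the pose commanded when the call began, along the tool's axes at that moment, turning the shorter way round; what a row does not reach only later rows make up. A row lasts 1/10 s, in which the tool goes at most 50 mm and 8.59 degrees, less where a joint would pass 70% of its speed; a pose out of reach is approached as far as the arm can. A call with a number of a shift or a turn outside -1 to 1 is refused whole. A call with a gripper value outside its range is refused whole. "jaw" is the opening, from 0 (shut) to 1 (fully open), set as the call begins (left out, the last holds). The fingers move at their own pace and stop on an object; the grip force is fixed at half the most. Time passes only in rows, so rows that repeat a pose let the fingers close, or fill a call up. It gives the time, the measured TCP pose, the force, the opening and the grip force at its end, in the units of the state.
- state(): the state, without advancing time (a new reading comes with each control period).
- read_camera(name): name is "scene" or "side" or "wrist"; returns a dict with "color" (384x512x3 uint8, red, green, blue), "range_z" (384x512 float32, mm along the optical axis (not along the pixel's ray), 0 where there is no reading), "intrinsics" (3x3 intrinsics, pixels), "view" (4x4, takes a point from world to camera coordinates); the wrist camera has in their place "tool_from_camera" (4x4, takes a point from camera to tool coordinates, whose origin is the TCP and whose axes are the flange's). Camera axes: x right, y down, z forward; pixel columns grow to the right and rows downward; lengths in mm; the calibration is good to about 2 mm. A picture is of the moment at which its call begins: read the wrist's pose just before it.
- close_job(): hands the job in; it is judged then, once.
The state is a dict: "clock": time; "joint_pos": joint angles; "qd": joint speeds; "effort": joint torques, N m; "eef_pos": TCP position; "orientation": TCP orientation; "contact_force": force on the tool from outside, world axes, zero at the start; "torque": the same for the moment, N m; "width": finger opening in mm; "grasp_force": force on a finger pad.
Only numpy, scipy, OpenCV 4.12 (cv2) and the standard library are available. Lean on these libraries where they do the work, as an engineer would, in place of code of your own. Each camera call takes 0.05 s, during which the arm holds its last target. There are 200 camera calls.

TASK

Lift the red spatula up and off its hook on the rack and stand it, blade down, in the plain cream mug so that it is ready for use. Lower it in rather than dropping it, keep the mug upright, and leave the blue spatula hanging on its hook.

Things in the scene. Friction and masses are not known exactly. Their poses are not given: they have to be found in the camera images.
- rack: Fixed wooden rack, base board 120x300x16 mm (x,y,z); origin at the centre of its underside. A rail on two posts (y +-132 mm) runs along y, front face at x = +32 mm; nothing is higher than 205 mm. Two steel hooks of 6 mm bar point from the rail to the rack's -x, about towards the robot.
- hook_left (a point): On the bar of the hook at the rack's y = +65 mm, where a loop hangs (rack x = 0; bar centre 190 mm up). The bar is level to x = -14 mm, then turns up to a tip ending at x = -28 mm, 205 mm up: a loop must be raised at least 13 mm (at most about 28) to come off over the tip towards -x.
- hook_right (a point): The same point of the equal hook at the rack's y = -65 mm.
- red_spatula: Loose, red blade, pale wooden handle, 60 g, 165 mm long, hanging upright by its loop on either hook. Origin: middle of the blade's lower edge (34 mm up at start); z up the handle, y across the blade, x its thickness, along the hook. Blade 38 mm wide, 7 thick, 77 long; round handle 12 mm thick from z = 74 to 117 mm; loop above it to 165.
- red_spatula_loop (a point): Centre of the red spatula's loop, 137 mm above its origin; grip here by the loop's two straight sides. The loop is 32 mm wide (y), 10 mm thick (x), sides parallel from z = 117 to 152 mm; its opening is 20 mm wide, from z = 123 to 159 mm.
- blue_spatula: The same spatula with a blue blade, hanging on the other hook, 130 mm beside the red one; it stays there. Origin as for the red one.
- cream_mug: Plain two-tone cream and beige mug, loose, about 260 g, 100 mm high, 78 mm across, 64 mm or more clear inside, floor 7 mm thick. Origin: on its underside, 16.5 mm from the cup's axis towards the handle; the handle points to its -y and reaches 57 mm from the origin; z is up.
- mug_mouth (a point): Centre of the cream mug's mouth, at the height of the rim, 100 mm above the underside.
- striped_mug: White mug with dark stripes, 90 mm across with its handle to -y, 88 mm high, loose; a bystander. Origin on its underside.
Not all that is in view belongs to the job. What is shaped like the cream_mug but green or purple is not meant.

How it is judged:
By the outcome, as a careful person would: the job done as asked, in the order asked, and still so for the second after the job is handed in, with the robot touching nothing.
It also fails if it takes over 45 s, if anything falls off the work surface, if the arm or the gripper's body presses on something with over 40 N, if the wrist force passes 120 N, or if a joint passes its speed limit or range.

## Working session

There is one attempt and no reset: what is moved stays moved. The work goes in short steps, Python scripts to look and compute and a tool call to move; the robot and the scene stay as the last step left them, time stands still between calls to the robot, and variables do not carry over. Pictures are saved under pics/ and viewed, at most 10 in all, crops included, and the job is handed in when it is done.

Besides the shell and the picture viewer there is one more tool, called in YAML: its name, and indented under it one key for each argument. move_arm: Moves the arm, as the interface text tells. Its arguments: {"type":"object","properties":{"moves":{"type":"array","items":{"type":"number","minimum":-1,"maximum":1}},"jaw":{"type":"number"}},"required":["moves"]}

```bash
ls; mkdir -p pics; python3 - <<'E'
from workcell import *
import cv2,numpy as np,pickle
s=state();print(s['clock'],s['eef_pos'],s['orientation'],s['width'])
d={n:read_camera(n) for n in("scene","side")}
pickle.dump(d,open('d0.pkl','wb'))
im=np.vstack([d[n]['color'] for n in d])[:,:,::-1]
cv2.imwrite('pics/a.png',cv2.resize(d['scene']['color'][:,:,::-1],(800,600)))
cv2.imwrite('pics/b.png',cv2.resize(d['side']['color'][:,:,::-1],(800,600)))
for n in d: print(n,d[n]['intrinsics'].tolist(),np.round(np.linalg.inv(d[n]['view']),3).tolist())
E
```

```text
pics
0.0 [198.59244819 618.33444101 262.86375004] [ 1.54706063e-01  9.87960187e-01 -8.34528034e-04 -7.77658445e-05] 87.95609679708917
scene [[450.2940530605601, 0.0, 258.9691785043556], [0.0, 450.2940530605601, 184.01428178357708], [0.0, 0.0, 1.0]] [[0.591, -0.466, 0.658, -494.515], [-0.806, -0.339, 0.485, -555.995], [-0.003, -0.817, -0.576, 944.785], [0.0, 0.0, 0.0, 1.0]]
side [[498.78386165855983, 0.0, 257.94712598442226], [0.0, 498.78386165855983, 187.76013423590632], [0.0, 0.0, 1.0]] [[-0.98, 0.114, -0.162, 658.781], [0.198, 0.566, -0.8, 1221.504], [0.001, -0.816, -0.578, 920.698], [0.0, 0.0, 0.0, 1.0]]
```

View pics/a.png

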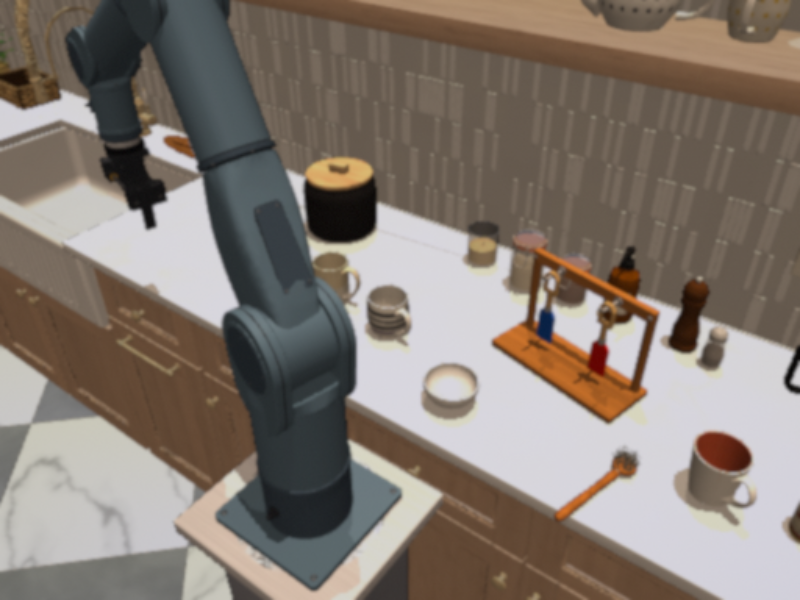

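View pics/b.png

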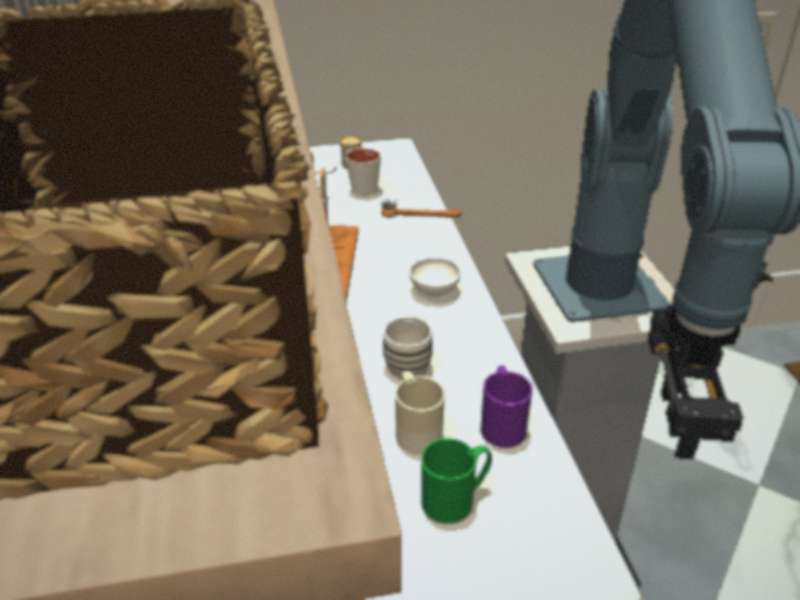

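The scene view shows the red spatula on the right hook at (605,340), the blue one at (547,310), the cream mug at (333,275), the striped mug at (388,310) and a red-lined cup at (720,470). In the side view the cream mug is at (420,410) with green and purple mugs next to it. The shelf and basket hide the rack there.

```bash
cat > h.py <<'E'
import numpy as np,cv2,pickle
def cloud(c,T=None):
    K=c['intrinsics'];T=np.linalg.inv(c['view']) if T is None else T
    z=c['range_z'];v,u=np.mgrid[:z.shape[0],:z.shape[1]]
    P=np.stack([(u-K[0,2])/K[0,0]*z,(v-K[1,2])/K[1,1]*z,z,np.ones_like(z)],-1)@T.T
    P=P[...,:3];P[z<=0]=np.nan
    return P
def ray(c,u,v,h,T=None):
    K=c['intrinsics'];T=np.linalg.inv(c['view']) if T is None else T
    d=T[:3,:3]@np.array([(u-K[0,2])/K[0,0],(v-K[1,2])/K[1,1],1.]);o=T[:3,3]
    return o+d*(h-o[2])/d[2]
E
python3 - <<'E'
from h import *
d=pickle.load(open('d0.pkl','rb'))
np.set_printoptions(precision=1,suppress=True)
def box(n,u0,v0,u1,v1,s=.64):
    u0,v0,u1,v1=[int(a*s) for a in(u0,v0,u1,v1)]
    return cloud(d[n])[v0:v1,u0:u1],d[n]['color'][v0:v1,u0:u1].astype(int)
def st(name,Q):
    Q=Q[~np.isnan(Q[:,0])];print(name,len(Q),np.percentile(Q,[1,5,50,95,99],axis=0).tolist() if len(Q) else '')
for nm,b in dict(cream=('side',385,365,450,460),purple=('side',475,360,535,450),green=('side',415,430,495,525),redcup=('scene',680,420,760,515),cream_scene=('scene',312,245,365,305),striped=('side',380,312,438,372),bowl=('side',405,250,465,302)).items():
    P,C=box(*b);m=(P[...,2]>12);st(nm,P[m]); m=P[...,2]>np.nanpercentile(P[m][:,2],99)-8;st('  rim',P[m])
P,C=box('scene',480,240,670,425)
r,g,b=C[...,0],C[...,1],C[...,2]
st('red',P[(r>110)&(g<45)&(b<60)]);st('blue',P[(b>90)&(r<70)])
o=(r>130)&(g>50)&(b<70)&(g<140)
st('board',P[o&(P[...,2]<30)]);st('rail',P[o&(P[...,2]>170)])
for h in (16,):
    m=(o&(P[...,2]<30)&(P[...,2]>8)).astype(np.uint8);q=P[m>0][:,:2].astype(np.float32);print(cv2.minAreaRect(q))
E
```

```text
cream 1731 [[419.92209795772993, 203.93638800487014, 14.414459115248928], [424.68998479957213, 216.07114767760123, 22.786942449443472], [458.62581379747496, 370.1694728389083, 69.54763883861062], [492.471225023608, 454.8540281363421, 100.46977723637724], [495.78719436198463, 465.0112274737444, 102.52443718327082]]
  rim 282 [[420.04469414813707, 295.8128366233794, 94.5781144394421], [423.3957952608974, 303.1232336218779, 94.81528931296693], [462.10664691179494, 371.47453102838216, 99.06011068442723], [493.526896337755, 464.0511404327704, 102.73956005899711], [495.98692229875763, 476.76626394470566, 103.8111048988457]]
purple 1400 [[284.1132676009287, 313.1673101255012, 13.89588879856693], [287.2508291986014, 326.374398730287, 21.229667072795902], [322.58458520942054, 382.88378621918923, 69.79233930924772], [357.9398526596672, 402.9773987995372, 100.30177962936538], [391.77374988265643, 474.3400494856015, 102.5729940891197]]
  rim 226 [[282.54146821031026, 309.9212580763002, 94.672209335135], [284.79808193262045, 317.9093139745928, 94.92391780638354], [320.8246726889033, 369.297029206
[... 3953 characters left out ...]
-335.0501388509986, 9.20065327381229], [473.35802161683625, -320.49313569464425, 11.086638989423033], [528.3954310241959, -200.28619311202112, 14.346554448190886], [593.5818883353323, -59.845272352890376, 17.680200233039468], [623.7771809087199, -42.84287717244033, 19.36793938515067]]
rail 276 [[527.3018756164084, -327.53709622725916, 179.40469397984566], [547.0995540645849, -315.8508028580341, 196.04927469161734], [577.3926391565507, -208.86022774682658, 201.0644423299742], [612.1351312438123, -78.82746651040367, 203.33036620171012], [617.5620289214178, -65.02262759980117, 204.01664080114617]]
((639.8184204101562, -109.787109375), (547.2359619140625, 263.17059326171875), 38.228187561035156)
```

```bash
python3 - <<'E'
from h import *
d=pickle.load(open('d0.pkl','rb'))
np.set_printoptions(precision=1,suppress=True)
c=d['scene'];P=cloud(c);C=c['color'].astype(int);r,g,b=[C[...,i] for i in range(3)]
reg=np.zeros(r.shape,bool);reg[150:275,305:430]=1
o=reg&(r>110)&(g<0.72*r)&(b<0.6*g)
bd=(o&(P[...,2]>7)&(P[...,2]<24)).astype(np.uint8)
n,l,s,_=cv2.connectedComponentsWithStats(bd);k=1+s[1:,4].argmax()
q=P[l==k]; q=q[(np.abs(q[:,2]-16)<6)][:,:2]
print(len(q),cv2.minAreaRect(q.astype(np.float32)))
rl=P[o&(P[...,2]>185)&(P[...,2]<212)];vx=cv2.fitLine(rl[:,:2].astype(np.float32),cv2.DIST_HUBER,0,.01,.01).ravel();a=np.degrees(np.arctan2(vx[0],vx[1]));print('rail',vx,a)
e=vx[:2]*np.sign(vx[1]);t=rl[:,:2]@e;print(np.percentile(t,[1,99]))
red=reg&(r>90)&(g<.3*r)&(b<.45*r);bl=reg&(b>70)&(r<.6*b)
for nm,m in(('red',red),('blue',bl)):
    v,u=np.nonzero(m);print(nm,m.sum(),u.mean(),v.mean(),np.nanmedian(P[m],axis=0), ray(c,u.mean(),v.mean(),72))
c=d['side'];P=cloud(c);C=c['color'].astype(int)
m=(P[...,2]>93)&(P[...,2]<105)&(P[...,0]>410)&(P[...,0]<500)&(P[...,1]>300)&(P[...,1]<400)&(C[...,1]<C[...,0]+5)
Q=P[m];A=np.c_[2*Q[:,:2],np.ones(len(Q))];s=np.linalg.lstsq(A,(Q[:,:2]**2).sum(1),rcond=None)[0];print('mug',len(Q),s[:2],np.sqrt(s[2]+s[0]**2+s[1]**2),Q.min(0),Q.max(0))
E
```

```text
2063 ((541.6373291015625, -189.3657684326172), (297.2430419921875, 121.7869873046875), 76.64059448242188)
rail [   0.2    1.   577.5 -207.4] 13.972494
[-185.    85.4]
red 163 382.39263803680984 229.53987730061348 [ 527.7 -252.8   70.3] [ 527.4 -252.6   72. ]
blue 32 351.1875 205.71875 [ 557.3 -137.4   91.2] [ 576.3 -126.7   72. ]
mug 232 [457.8 349.8] 37.928165541804525 [418.7 300.2  93.1] [496.4 391.  103.9]
```

Hook and spatula agree: the rack is at (541.6, -189.4) with yaw about -13.6°, hook_right is at about (526.5, -252.5), and the red blade measures (527, -253). The cream mug's mouth is at (458, 350), rim radius 38.

```bash
cat >> h.py <<'E'
from scipy.spatial.transform import Rotation as R
def go(s,pos,yaw=76.4):
    """shift (units) + turn (units) in tool axes from the measured pose to a tool-down pose with y axis at yaw deg"""
    A=R.from_quat(s['orientation']);y=np.array([np.cos(np.radians(yaw)),np.sin(np.radians(yaw)),0]);z=np.array([0,0,-1.])
    B=R.from_matrix(np.c_[np.cross(y,z),y,z])
    print('mm',np.round(s['eef_pos'],1),'->',pos,np.round(np.r_[A.inv().apply(np.array(pos)-s['eef_pos'])/250,(A.inv()*B).as_rotvec()/np.pi],4))
E
python3 - <<'E'
from h import *
from workcell import *
s=state();go(s,[370,450,340]);go(s,[440,215,340])
E
```

```text
mm [198.7 618.4 262.9] -> [370, 450, 340] [-8.585e-01 -4.322e-01 -3.075e-01 -5.000e-04  0.000e+00 -2.340e-02]
mm [198.7 618.4 262.9] -> [440, 215, 340] [-1.4126e+00 -1.2415e+00 -3.0620e-01 -5.0000e-04  0.0000e+00 -2.3400e-02]
```

move_arm:
  moves: [-0.17, -0.09, -0.06, 0, 0, -0.023, -0.34, -0.17, -0.12, 0, 0, -0.023, -0.51, -0.26, -0.18, 0, 0, -0.023, -0.69, -0.35, -0.25, 0, 0, -0.023, -0.86, -0.43, -0.31, 0, 0, -0.023]
  jaw: 1

```text
clock: 0.6
eef_pos: [369.5, 450.9, 340.8]
orientation: [0.119, 0.993, -0.0, -0.0]
contact_force: [1.3, 0.3, -0.1]
width: 87.8
grasp_force: 0.0
```

```bash
python3 - <<'E'
from h import *
from workcell import *
s=state();print(s['clock'],s['joint_pos']);go(s,[440,215,340]);go(s,[500,-20,340])
E
```

```text
0.6 [-0.99284955  0.34861255  0.04095572  1.63540664 -0.0153072   1.15831991
  0.38424224]
mm [369.5 450.9 340.8] -> [440, 215, 340] [-4.968e-01 -8.505e-01  3.300e-03 -1.000e-04 -1.000e-04 -3.000e-04]
mm [369.5 450.9 340.8] -> [500, -20, 340] [-9.5200e-01 -1.7073e+00  3.6000e-03 -1.0000e-04 -1.0000e-04 -3.0000e-04]
```

move_arm:
  moves: [-0.1, -0.17, 0, 0, 0, 0, -0.2, -0.34, 0, 0, 0, 0, -0.3, -0.51, 0, 0, 0, 0, -0.4, -0.68, 0, 0, 0, 0, -0.5, -0.85, 0, 0, 0, 0]

```text
clock: 1.1
eef_pos: [439.8, 214.5, 340.2]
orientation: [0.119, 0.993, -0.0, -0.0]
contact_force: [0.7, 0.2, 0.4]
width: 88.2
grasp_force: 0.0
```

move_arm:
  moves: [-0.09, -0.17, 0, 0, 0, 0, -0.18, -0.34, 0, 0, 0, 0, -0.27, -0.52, 0, 0, 0, 0, -0.36, -0.69, 0, 0, 0, 0, -0.45, -0.86, 0, 0, 0, 0]

```text
clock: 1.6
eef_pos: [498.2, -20.8, 340.3]
orientation: [0.119, 0.993, 0.0, -0.0]
contact_force: [1.1, 0.2, -0.2]
width: 88.0
grasp_force: 0.0
```

```bash
python3 - <<'E'
from h import *
from workcell import *
s=state();print(s['clock'],s['joint_pos']);go(s,[490,-243.5,300]);go(s,[526.5,-252.5,270])
E
```

```text
1.6 [-0.34712123  0.19490848  0.34663025  1.85652691 -0.07398606  1.10258594
  1.35920356]
mm [498.2 -20.8 340.3] -> [490, -243.5, 300] [-1.785e-01 -8.733e-01  1.610e-01  1.000e-04 -0.000e+00 -4.000e-04]
mm [498.2 -20.8 340.3] -> [526.5, -252.5, 270] [-3.288e-01 -8.738e-01  2.810e-01  1.000e-04 -0.000e+00 -4.000e-04]
```

move_arm:
  moves: [-0.03, -0.18, 0.02, 0, 0, 0, -0.07, -0.36, 0.04, 0, 0, 0, -0.11, -0.54, 0.05, 0, 0, 0, -0.15, -0.71, 0.07, 0, 0, 0, -0.18, -0.873, 0.08, 0, 0, 0]

```text
clock: 2.1
eef_pos: [490.0, -243.3, 319.8]
orientation: [0.119, 0.993, 0.0, -0.0]
contact_force: [-0.8, -0.5, -0.2]
width: 88.1
grasp_force: 0.0
```

```bash
python3 - <<'E'
from h import *
from workcell import *
s=state();c=read_camera('wrist');c['s']=s;pickle.dump(c,open('w1.pkl','wb'))
print(c['tool_from_camera'].round(2).tolist(),s['eef_pos'],s['joint_pos'])
cv2.imwrite('pics/c.png',cv2.resize(c['color'][:,:,::-1],(800,600)))
E
```

```text
[[-0.0, -0.96, -0.28, 69.52], [1.0, -0.0, -0.0, 0.11], [0.0, -0.28, 0.96, -120.34], [0.0, 0.0, 0.0, 1.0]] [ 489.95010892 -243.31010242  319.77005882] [ 0.00389387  0.31998695  0.47213017  1.77271902 -0.16207268  1.08795794
  1.86320509]
```

View pics/c.png

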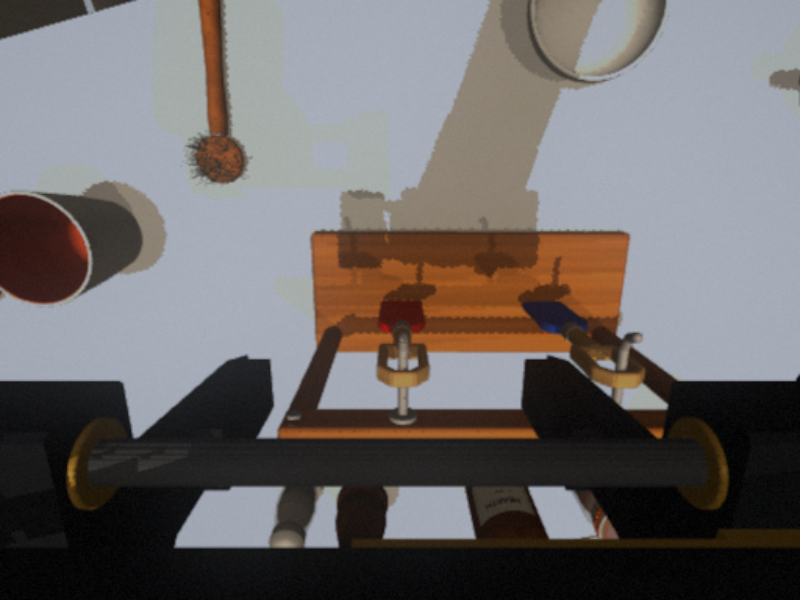

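The wrist view shows the red spatula's loop at (403,365) on its hook, about centred between the fingers, with the hook bar running straight up the picture. The blue one hangs at (615,365).

```bash
python3 - <<'E'
from h import *
np.set_printoptions(precision=1,suppress=True)
c=pickle.load(open('w1.pkl','rb'));s=c['s']
W=np.eye(4);W[:3,:3]=R.from_quat(s['orientation']).as_matrix();W[:3,3]=s['eef_pos'];T=W@c['tool_from_camera']
P=cloud(c,T);C=c['color'].astype(int);r,g,b=[C[...,i] for i in range(3)]
reg=np.zeros(r.shape,bool);reg[215:252,238:280]=1
ey=np.array([.235,.972,0]);ex=np.array([.972,-.235,0]);o=np.array([541.6,-189.4,0])
def rk(Q):return np.c_[(Q-o)@ex,(Q-o)@ey,Q[:,2]]
m=reg&(r>120)&(b<.65*r)&(P[...,2]>150)
v,u=np.nonzero(m);print(m.sum(),u.min(),u.max(),v.min(),v.max());print(np.percentile(rk(P[m]),[1,10,50,90,99],axis=0))
for z in(199,):
  for uv in((u.min(),np.median(v)),(u.max()+1,np.median(v))): print(rk(ray(c,*uv,z,T)[None]))
red=np.zeros_like(reg);red[185:220,235:280]=1;red&=(r>90)&(g<.3*r);v,u=np.nonzero(red)
print('red',np.percentile(rk(P[red]),[2,50,98],axis=0))
gr=np.zeros_like(reg);gr[235:275,245:270]=1;gr&=(abs(r-b)<40)&(P[...,2]>180)&(P[...,2]<215)
print('hook',gr.sum(),np.median(rk(P[gr]),axis=0))
# rail front edge & board yaw
rl=(r>90)&(g<.72*r)&(b<.6*g)&(P[...,2]>190)&(P[...,2]<212);rl[:,:185]=0
Q=rk(P[rl]);print('rail',len(Q),np.percentile(Q,[2,50,98],axis=0))
bd=(r>90)&(g<.72*r)&(b<.6*g)&(P[...,2]>8)&(P[...,2]<24);q=rk(P[bd]);q=q[(abs(q[:,0])<80)&(abs(q[:,1])<170)];print('board',np.percentile(q,[1,99],axis=0),cv2.minAreaRect(q[:,:2].astype(np.float32)))
E
```

```text
251 242 273 228 247
[[  3.7 -75.9 156.4]
 [  4.7 -72.  191.2]
 [  8.1 -61.9 197.5]
 [ 11.3 -51.8 198.9]
 [ 12.2 -46.8 199.4]]
[[  6.8 -75.5 199. ]]
[[  6.9 -46.6 199. ]]
red [[  5.4 -78.2  99.5]
 [  7.7 -61.7 105.5]
 [ 10.4 -44.9 108.6]]
hook 413 [ 34.6 -61.8 192.5]
rail 1375 [[   4.7 -125.3  191.6]
 [  39.9  -49.8  202.1]
 [  43.9   87.9  203.6]]
board [[ -50.7 -141.6   13.6]
 [  62.5  148.    17.5]] ((5.11077880859375, 3.4508514404296875), (295.5693359375, 116.99231719970703), 89.87522888183594)
```

move_arm:
  moves: [-0.18, 0.012, 0, 0, 0, 0, -0.18, 0.012, 0.16, 0, 0, 0, -0.18, 0.012, 0.32, 0, 0, 0, -0.18, 0.012, 0.44, 0, 0, 0, -0.18, 0.012, 0.5, 0, 0, 0]

```text
clock: 2.65
eef_pos: [533.4, -248.2, 192.3]
orientation: [0.119, 0.993, 0.001, -0.002]
contact_force: [-0.8, 0.6, 0.8]
width: 88.3
grasp_force: 0.0
```

```bash
python3 - <<'E'
from h import *
from workcell import *
s=state();go(s,[534.4,-251,180])
c=read_camera('wrist');c['s']=s;pickle.dump(c,open('w2.pkl','wb'))
cv2.imwrite('pics/d.png',cv2.resize(c['color'][:,:,::-1],(800,600)))
E
```

```text
mm [ 533.4 -248.2  192.3] -> [534.4, -251, 180] [-0.0067 -0.0102  0.0493  0.0002 -0.0015 -0.0003]
```

View pics/d.png

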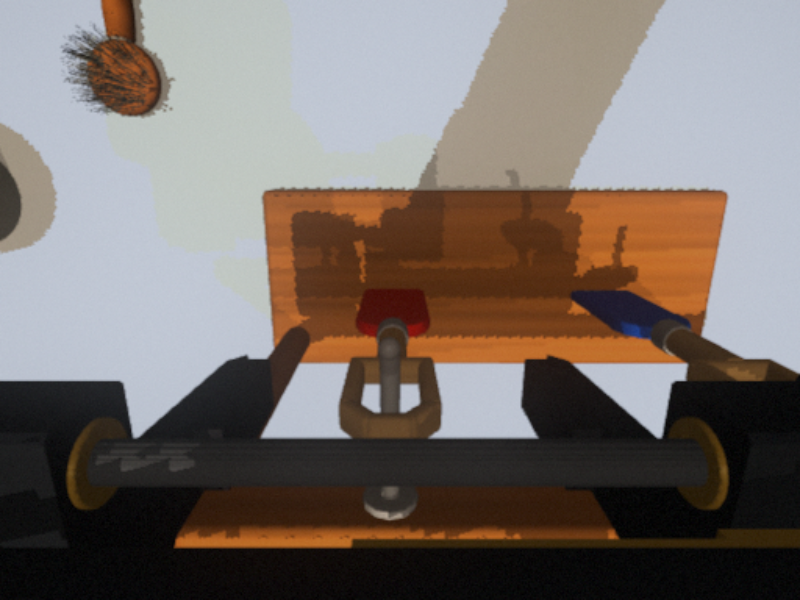

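The loop is centred at about (390,400), roughly 2 mm off the finger midline (397), which matches the computed correction. I'll correct, descend and grip.

move_arm:
  moves: [-0.007, -0.01, 0, 0, 0, 0, -0.007, -0.01, 0.02, 0, 0, 0, -0.007, -0.01, 0.04, 0, 0, 0, -0.007, -0.01, 0.049, 0, 0, 0, -0.007, -0.01, 0.049, 0, 0, 0]

```text
clock: 3.2
eef_pos: [536.1, -252.0, 183.2]
orientation: [0.119, 0.993, 0.0, 0.0]
contact_force: [-0.4, 1.1, -0.1]
width: 88.2
grasp_force: 0.0
```

move_arm:
  moves: [0, 0, 0, 0, 0, 0, 0, 0, 0, 0, 0, 0, 0, 0, 0, 0, 0, 0, 0, 0, 0, 0, 0, 0, 0, 0, 0, 0, 0, 0]
  jaw: 0.1

```text
clock: 3.7
eef_pos: [536.1, -252.1, 183.1]
orientation: [0.119, 0.993, -0.0, 0.0]
contact_force: [-0.1, 0.3, -0.4]
width: 50.1
grasp_force: 0.0
```

move_arm:
  moves: [0, 0, 0, 0, 0, 0, 0, 0, 0, 0, 0, 0, 0, 0, 0, 0, 0, 0, 0, 0, 0, 0, 0, 0, 0, 0, 0, 0, 0, 0]
  jaw: 0.1

```text
clock: 4.2
eef_pos: [536.0, -252.1, 183.1]
orientation: [0.119, 0.993, -0.0, 0.0]
contact_force: [0.1, 0.8, -0.3]
width: 31.4
grasp_force: 30.0
```

move_arm:
  moves: [0, 0, -0.02, 0, 0, 0, 0, 0, -0.04, 0, 0, 0, 0, 0, -0.06, 0, 0, 0, 0, 0, -0.082, 0, 0, 0, 0, 0, -0.082, 0, 0, 0]

```text
clock: 4.7
eef_pos: [536.6, -252.4, 204.6]
orientation: [0.119, 0.993, -0.0, 0.001]
contact_force: [0.3, -0.1, -1.4]
width: 31.6
grasp_force: 30.0
```

```bash
python3 - <<'E'
from h import *
from workcell import *
s=state();print(s['contact_force'],s['torque'],s['eef_pos'],s['grasp_force'])
c=read_camera('wrist')
cv2.imwrite('pics/e.png',cv2.resize(c['color'][:,:,::-1],(800,600)))
E
```

```text
[ 0.28825752 -0.12278277 -1.37325711] [ 0.0219547  -0.02700987 -0.04741452] [ 536.55750979 -252.37964819  204.64487481] 29.999829260632396
```

View pics/e.png

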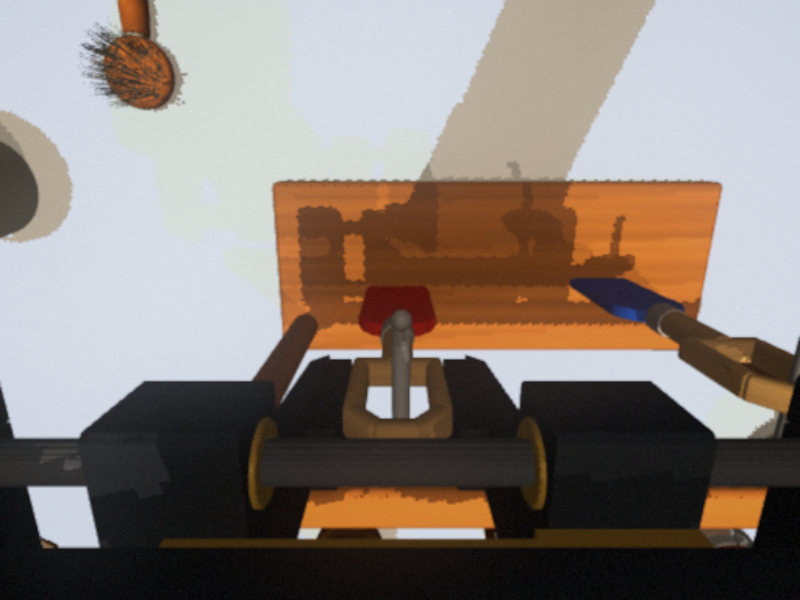

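The loop at (397,400) is lifted and still encircles the bar without contact. Now I'll withdraw towards the rack's -x.

move_arm:
  moves: [0.03, 0, 0, 0, 0, 0, 0.07, 0, 0, 0, 0, 0, 0.11, 0, 0, 0, 0, 0, 0.16, 0, 0, 0, 0, 0, 0.2, 0, 0, 0, 0, 0]

```text
clock: 5.25
eef_pos: [485.9, -240.0, 203.4]
orientation: [0.119, 0.993, 0.0, -0.0]
contact_force: [-0.7, -0.3, -0.7]
width: 31.9
grasp_force: 30.0
```

move_arm:
  moves: [0.06, 0, 0, 0, 0, 0, 0.12, 0, 0, 0, 0, 0, 0.2, 0, -0.05, 0, 0, 0, 0.22, 0, -0.15, 0, 0, 0, 0.22, 0, -0.3, 0, 0, 0]

```text
clock: 5.75
eef_pos: [431.2, -226.4, 277.9]
orientation: [0.119, 0.993, 0.001, -0.002]
contact_force: [1.5, 0.5, -0.8]
width: 31.7
grasp_force: 30.0
```

```bash
python3 - <<'E'
from h import *
from workcell import *
s=state();print(s['contact_force'],s['torque'],s['grasp_force'])
c=read_camera('wrist')
cv2.imwrite('pics/f.png',cv2.resize(c['color'][:,:,::-1],(800,600)))
for p in ([450,0,310],[458,160,310],[458,350,310]):go(s,p)
E
```

```text
[ 1.45652848  0.47763221 -0.80514717] [ 0.04717737 -0.06101404  0.03661076] 29.99959177337587
mm [ 431.2 -226.4  277.9] -> [450, 0, 310] [ 1.421e-01  8.977e-01 -1.272e-01  2.000e-04 -1.500e-03 -6.000e-04]
mm [ 431.2 -226.4  277.9] -> [458, 160, 310] [ 2.6260e-01  1.5271e+00 -1.2620e-01  2.0000e-04 -1.5000e-03 -6.0000e-04]
mm [ 431.2 -226.4  277.9] -> [458, 350, 310] [ 4.4270e-01  2.2655e+00 -1.2480e-01  2.0000e-04 -1.5000e-03 -6.0000e-04]
```

View pics/f.png

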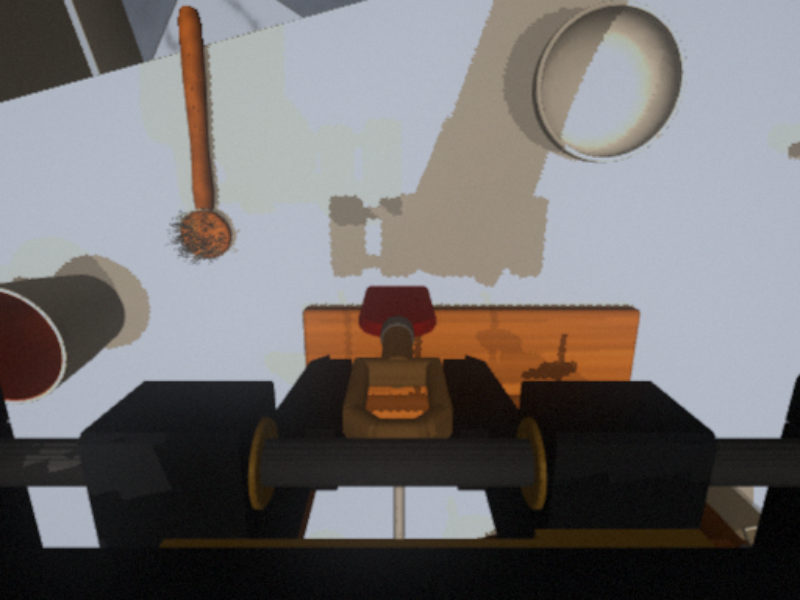

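The spatula is off the hook, with its loop at (397,400) in the fingers and the blade straight as before. Carrying it to the mug.

move_arm:
  moves: [0.03, 0.16, -0.06, 0, 0, 0, 0.06, 0.34, -0.12, 0, 0, 0, 0.09, 0.53, -0.13, 0, 0, 0, 0.12, 0.72, -0.13, 0, 0, 0, 0.14, 0.9, -0.13, 0, 0, 0]

```text
clock: 6.3
eef_pos: [452.4, 1.6, 311.3]
orientation: [0.119, 0.993, 0.0, 0.0]
contact_force: [0.2, 0.6, -0.4]
width: 31.7
grasp_force: 30.0
```

move_arm:
  moves: [0.02, 0.13, 0, 0, 0, 0, 0.05, 0.26, 0, 0, 0, 0, 0.07, 0.39, 0, 0, 0, 0, 0.1, 0.52, 0, 0, 0, 0, 0.12, 0.63, 0, 0, 0, 0]

```text
clock: 6.8
eef_pos: [460.5, 161.4, 310.9]
orientation: [0.118, 0.993, 0.0, -0.0]
contact_force: [0.3, 0.2, -1.2]
width: 31.5
grasp_force: 30.0
```

```bash
python3 - <<'E'
from h import *
from workcell import *
s=state();print(s['clock'],s['grasp_force'],s['joint_pos'])
for p in ([458,310,310],[458,350,310]):go(s,p)
E
```

```text
6.8 29.99931424856186 [-0.60492561  0.20257019  0.20303417  1.91298208 -0.04785654  1.03039733
  0.95201118]
mm [460.5 161.4 310.9] -> [458, 310, 310] [ 1.496e-01  5.754e-01  3.900e-03  2.000e-04 -0.000e+00 -0.000e+00]
mm [460.5 161.4 310.9] -> [458, 350, 310] [ 1.872e-01  7.309e-01  4.000e-03  2.000e-04 -0.000e+00 -0.000e+00]
```

move_arm:
  moves: [0.04, 0.15, 0, 0, 0, 0, 0.08, 0.31, 0, 0, 0, 0, 0.12, 0.47, 0, 0, 0, 0, 0.16, 0.62, 0, 0, 0, 0, 0.187, 0.73, 0, 0, 0, 0]

```text
clock: 7.3
eef_pos: [457.8, 350.6, 310.7]
orientation: [0.118, 0.993, 0.0, -0.0]
contact_force: [-0.0, 0.2, 0.2]
width: 31.7
grasp_force: 30.0
```

```bash
python3 - <<'E'
from h import *
from workcell import *
s=state();c=read_camera('wrist');c['s']=s;pickle.dump(c,open('w3.pkl','wb'))
sd=read_camera('side');pickle.dump(sd,open('s3.pkl','wb'))
cv2.imwrite('pics/g.png',np.hstack([cv2.resize(x['color'][:,:,::-1],(400,300)) for x in(c,sd)]))
E
```

```text
(no output)
```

View pics/g.png

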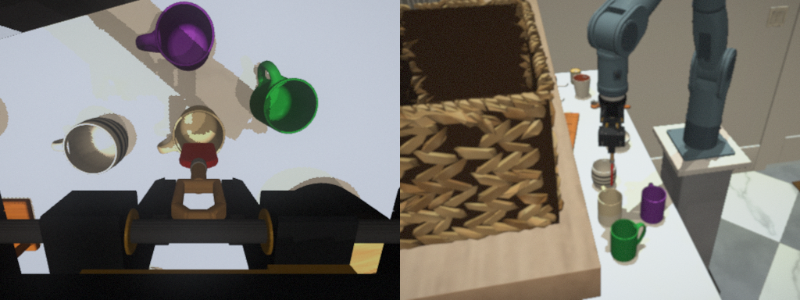

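The wrist view shows the cream mug at (197,128) just under the red blade (200,155). The striped, purple and green mugs are clear of it. I'll measure the rim against the blade.

```bash
python3 - <<'E'
from h import *
np.set_printoptions(precision=1,suppress=True)
c=pickle.load(open('w3.pkl','rb'));s=c['s']
W=np.eye(4);W[:3,:3]=R.from_quat(s['orientation']).as_matrix();W[:3,3]=s['eef_pos'];T=W@c['tool_from_camera']
P=cloud(c,T);C=c['color'].astype(int);r,g,b=[C[...,i] for i in range(3)]
near=(np.hypot(P[...,0]-458,P[...,1]-350)<60)
Q=P[near&(P[...,2]>95)&(P[...,2]<105)&(g>.6*r)&(abs(P[...,1]-350)<48)&(np.hypot(P[...,0]-458,P[...,1]-350)<46)]
A=np.c_[2*Q[:,:2],np.ones(len(Q))];k=np.linalg.lstsq(A,(Q[:,:2]**2).sum(1),rcond=None)[0];print('mug',len(Q),k[:2],np.sqrt(k[2]+k[0]**2+k[1]**2),Q.min(0),Q.max(0))
m=(r>70)&(g<.35*r)&(P[...,2]>140)&near;print('blade',m.sum(),np.percentile(P[m],[2,50,98],axis=0))
E
```

```text
mug 468 [458.9 349.8] 37.64144189570887 [420.  306.2  95. ] [491.  389.4 101.7]
blade 82 [[451.8 337.2 227.5]
 [455.8 351.4 234.7]
 [461.1 366.7 236.3]]
```

move_arm:
  moves: [-0.006, -0.002, 0.1, 0, 0, 0, -0.006, -0.002, 0.2, 0, 0, 0, -0.006, -0.002, 0.3, 0, 0, 0, -0.006, -0.002, 0.4, 0, 0, 0, -0.006, -0.002, 0.46, 0, 0, 0]

```text
clock: 7.9
eef_pos: [459.6, 345.2, 194.1]
orientation: [0.119, 0.993, -0.001, -0.001]
contact_force: [0.1, -0.9, 0.1]
width: 31.7
grasp_force: 30.0
```

move_arm:
  moves: [0, 0, 0.03, 0, 0, 0, 0, 0, 0.06, 0, 0, 0, 0, 0, 0.09, 0, 0, 0, 0, 0, 0.11, 0, 0, 0, 0, 0, 0.12, 0, 0, 0]

```text
clock: 8.4
eef_pos: [460.3, 347.2, 165.9]
orientation: [0.119, 0.993, 0.0, 0.0]
contact_force: [0.8, 0.2, -0.9]
width: 31.3
grasp_force: 30.0
```

move_arm:
  moves: [0, 0, 0.008, 0, 0, 0, 0, 0, 0.016, 0, 0, 0, 0, 0, 0.024, 0, 0, 0, 0, 0, 0.03, 0, 0, 0, 0, 0, 0.03, 0, 0, 0]

```text
clock: 8.9
eef_pos: [460.2, 347.2, 158.4]
orientation: [0.119, 0.993, -0.0, -0.0]
contact_force: [0.3, -0.2, -0.5]
width: 31.3
grasp_force: 30.0
```

move_arm:
  moves: [0, 0, 0.004, 0, 0, 0, 0, 0, 0.008, 0, 0, 0, 0, 0, 0.008, 0, 0, 0, 0, 0, 0.008, 0, 0, 0, 0, 0, 0.008, 0, 0, 0]

```text
clock: 9.4
eef_pos: [460.2, 347.3, 156.6]
orientation: [0.119, 0.993, -0.0, -0.0]
contact_force: [-0.1, -0.7, -0.6]
width: 31.4
grasp_force: 30.0
```

Not touching yet. I'll creep down until the force shows contact.

move_arm:
  moves: [0, 0, 0.004, 0, 0, 0, 0, 0, 0.008, 0, 0, 0, 0, 0, 0.008, 0, 0, 0, 0, 0, 0.008, 0, 0, 0, 0, 0, 0.008, 0, 0, 0]

```text
clock: 9.9
eef_pos: [461.4, 347.3, 156.4]
orientation: [0.119, 0.993, 0.001, 0.001]
contact_force: [-1.8, -2.3, 13.0]
width: 31.6
grasp_force: 30.0
```

move_arm:
  moves: [0, 0, 0.004, 0, 0, 0, 0, 0, 0.006, 0, 0, 0, 0, 0, 0.006, 0, 0, 0, 0, 0, 0.006, 0, 0, 0, 0, 0, 0.006, 0, 0, 0]

```text
clock: 10.4
eef_pos: [462.3, 347.6, 156.3]
orientation: [0.119, 0.993, 0.001, 0.002]
contact_force: [-2.1, -3.7, 22.1]
width: 32.1
grasp_force: 30.0
```

Contact at the expected height. I'll back off to relieve the load, then release.

move_arm:
  moves: [0, 0, -0.004, 0, 0, 0, 0, 0, -0.008, 0, 0, 0, 0, 0, -0.012, 0, 0, 0, 0, 0, -0.012, 0, 0, 0, 0, 0, -0.012, 0, 0, 0]

```text
clock: 10.9
eef_pos: [460.6, 347.5, 156.4]
orientation: [0.119, 0.993, 0.0, 0.0]
contact_force: [-0.6, -0.4, 6.0]
width: 31.7
grasp_force: 30.0
```

move_arm:
  moves: [0, 0, 0, 0, 0, 0, 0, 0, 0, 0, 0, 0, 0, 0, 0, 0, 0, 0, 0, 0, 0, 0, 0, 0, 0, 0, 0, 0, 0, 0]
  jaw: 0.6

```text
clock: 11.4
eef_pos: [460.2, 347.2, 155.9]
orientation: [0.119, 0.993, -0.0, -0.0]
contact_force: [0.7, 0.3, -0.2]
width: 53.0
grasp_force: 0.0
```

move_arm:
  moves: [0, 0, 0, 0, 0, 0, 0, 0, 0, 0, 0, 0, 0, 0, 0, 0, 0, 0, 0, 0, 0, 0, 0, 0, 0, 0, 0, 0, 0, 0]
  jaw: 1

```text
clock: 11.9
eef_pos: [460.3, 347.3, 156.1]
orientation: [0.119, 0.993, -0.0, 0.0]
contact_force: [-0.0, 0.7, -0.5]
width: 88.0
grasp_force: 0.0
```

```bash
python3 - <<'E'
from h import *
from workcell import *
s=state();print(s['width'],s['contact_force'])
c=read_camera('wrist');sd=read_camera('side')
cv2.imwrite('pics/i.png',np.hstack([cv2.resize(x[:,:,::-1],(400,300)) for x in(c['color'],sd['color'][200:350,230:430])]))
E
```

```text
87.96868247444318 [-0.02307337  0.73666869 -0.51808346]
```

View pics/i.png

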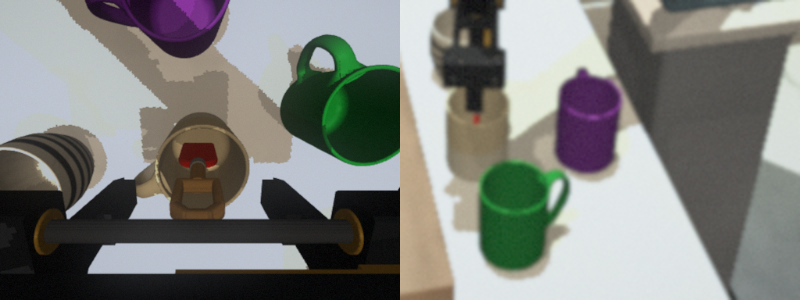

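The spatula stands in the upright mug: blade at (198,155), loop at (197,198), and the open fingers are clear of it on both sides. Retreating straight up.

move_arm:
  moves: [0, 0, -0.05, 0, 0, 0, 0, 0, -0.15, 0, 0, 0, 0, 0, -0.3, 0, 0, 0, 0, 0, -0.45, 0, 0, 0, 0, 0, -0.6, 0, 0, 0]

```text
clock: 12.5
eef_pos: [460.2, 347.1, 308.6]
orientation: [0.119, 0.993, 0.0, 0.0]
contact_force: [0.1, 1.0, 0.5]
width: 87.9
grasp_force: 0.0
```

move_arm:
  moves: [0, 0, -0.1, 0, 0, 0, 0, 0, -0.1, 0, 0, 0, 0, 0, -0.1, 0, 0, 0, 0, 0, -0.1, 0, 0, 0, 0, 0, -0.1, 0, 0, 0]

```text
clock: 13.0
eef_pos: [459.7, 346.9, 329.9]
orientation: [0.119, 0.993, -0.001, -0.001]
contact_force: [0.4, 0.7, -0.1]
width: 87.9
grasp_force: 0.0
```

```bash
python3 - <<'E'
from h import *
from workcell import *
c=read_camera('wrist');sd=read_camera('side');sc=read_camera('scene')
cv2.imwrite('pics/j.png',np.hstack([cv2.resize(x[:,:,::-1],(264,300)) for x in(c['color'][:,80:430],sd['color'][180:350,230:380],sc['color'][140:270,300:430])]))
E
```

```text
(no output)
```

View pics/j.png

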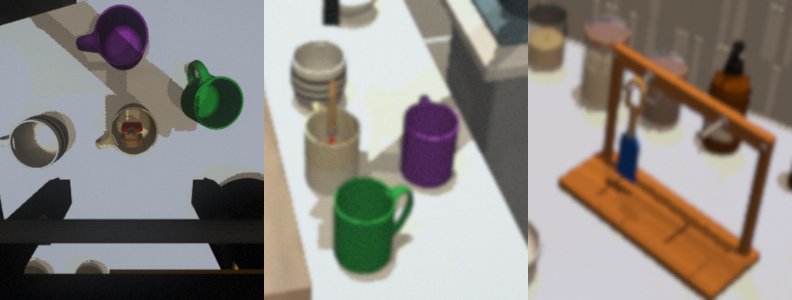

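The red spatula stands blade down in the upright cream mug (332,125). The blue spatula still hangs on its hook (630,130), and the gripper is clear of everything.

```bash
python3 -c "
from workcell import *
print(close_job())"
```

```text
the job is handed in; nothing more can be done
None
```

The red spatula stands blade down in the upright cream mug, the blue one still hangs on its hook, and I handed the job in at about 13 s with the gripper clear.

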